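Hang the bench mallet in its ring holder

TASK

Take the short mallet out of its sloping rest and put it away in the wide ring holder: handle first down through the ring from above, pushed past the ring's sprung nose until the underside of the head sits fully home on the ring. Then let go of it, and leave the other things on the bench where they are.

Things in the scene. Friction and masses are not known exactly. Their poses are not given: they have to be found in the camera images.
- mallet_head (a point): Centre of the head of a short mallet leaning in the sloping rest. z runs up the handle to the head, y along the head. Head: dark steel block 34 (x) x 50 (y) x 36 (z) mm with flat cheeks across x, plus a black round face 35 mm across, 22 mm long on each end. At the start it leans 0.55 rad from vertical, head towards the middle of the bench, this point some 0.15 m above the bench.
- mallet_neck (a point): On the handle's axis at the underside of the mallet's head, 18 mm below point mallet_head along the handle. The head's underside sits on the ring when home.
- mallet: The same mallet; origin at the centre of the flat butt end of its handle, 125 mm from the head's underside and 143 mm from the head's centre, same axes. Round wooden handle 24 mm across, its last 5 mm tapering to 22.6 mm at the butt. Mass 0.29 to 0.47 kg, most of it near the head.
- rest: Sloping U-channel rest, fixed, 27 mm wide inside, 90 mm long, open upward, on a leg and a base plate 150 x 90 mm. Origin at bench level; x points in plan from the mallet's head to its butt. The channel's upper end carries the head's underside; the head stands free above it, one cheek facing up, one down. The mallet lifts straight up or out along the slope.
- ring_top (a point): Centre of the top of the wide ring, z up, 145 mm above the bench: a grey fixed collar, bore 27 mm, outside 44 mm, 40 mm deep, on a post at its +x side over a base plate 120 x 80 mm.
- nose (a joint): Sprung steel nose in the wide ring's bore on the +x side, its top about 12 mm below the ring's top: stands 4.5 mm into the bore at 0, gives way outward (up to 0.006 m). The handle needs a push of some 5 to 20 N to pass it; then it presses the handle with 4 to 6 N, and the mallet's weight alone may not carry it home.
- narrow_top (a point): Centre of the top of the narrow ring: a holder of the same kind and height, but bore 16 mm, outside 33 mm: the mallet's handle does not fit. The two holders stand side by side 0.15 to 0.3 m apart, either one on the left.
- gear: Bystander: a steel gear wheel 86 mm across, 22 mm thick, lying flat. Origin at its underside; leave it alone.
- bearing: Bystander: a steel bearing ring 72 mm across, 20 mm thick, lying flat. Origin at its underside; leave it alone.
- shaft: Bystander: a dark stepped gearbox shaft 150 mm long, lying. Origin at its underside; leave it alone.
- hammer: Bystander: an ordinary hammer lying flat beyond the holders; not the tool of this job. Leave it alone.
- wrench: Bystander: an open wrench lying flat. Leave it alone.
- oil_bottle: Bystander: an upright grey bottle 72 mm across, 130 mm high. Origin at its underside; leave it alone.
- parts_tray: Bystander: an open steel tray 160 x 130 x 40 mm. Origin at its underside; leave it alone.
Mind the look-alikes: they are no part of the job. Leave any pink look-alike of the mallet alone. What is shaped like the part that bears ring_top but orange is not meant.

How it is judged:
On the way:
1. handle in the wide ring, head still above it (z of mallet in the frame of ring_top below -0.01 m and horizontal distance between mallet and ring_top below 0.006 m and z of mallet_neck in the frame of ring_top above 0.03 m), for 0.1 s.
At the end, for the whole second after the job is handed in: The mallet hangs handle down in the wide ring, upright within 0.12 rad, the underside of its head within 3 mm of the ring's top and within 6 mm of the ring's axis, at rest (z of mallet_neck in the frame of ring_top between -0.004 and 0.003 m and horizontal distance between mallet_neck and ring_top below 0.006 m and horizontal distance between mallet and ring_top below 0.015 m and z of mallet in the frame of ring_top below -0.11 m and angle between mallet_neck's own z axis and vertical below 0.12 rad and linear speed of mallet below 0.02 m/s); the robot touches nothing.
It fails at once if another loose thing on the bench was moved by more than 30 mm (distance of any of gear, bearing, shaft, hammer, wrench, oil_bottle, parts_tray from where it was at the start of the episode above 0.03 m).
It also fails if it takes over 54 s, if anything falls off the work surface, if the arm or the gripper's body presses on something with over 40 N, if the wrist force passes 120 N, or if a joint passes its speed limit or range.

ROBOT

A 7-joint arm with a two-finger parallel gripper is mounted at the origin on the work surface. World frame = base frame: x ahead of the robot, y to its left, z up, the work surface at z = 0. Lengths are in m, angles in rad, forces in N, time in s.
With the tool pointing down it reaches from about 0.35 to 0.9 m from the base axis. Payload 19.9 kg.
Tool frame: the origin (TCP) lies at the very end of the fingers, on their centre line; the grasp point (between the pads) lies 19 mm behind it; z points along the fingers, y is the line along which they close (so a half turn about z gives the same grasp; the last joint's range is limited). The gripper opens to 94 mm and grips with 3 to 60 N. Pads are 16 mm wide; open, the fingers measure 119 mm over their backs; the gripper's body (75 mm by 177 mm) begins 78 mm behind the grasp point.
Start: joints at [1.149, 0.417, -0.01, 1.614, 0.005, 1.111, -0.053], TCP at [0.232, -0.58, 0.184] pointing down, gripper open.
Joint ranges: [-2.81, 2.81], [-0.39, 2.02], [-1.27, 1.25], [0.06, 2.57], [-1.19, 4.33], [0.19, 2], [-2.82, 2.82]. Speed limits (rad/s): [1.89, 1.89, 2.39, 2.39, 3.01, 3.01, 3.01].

INTERFACE

Orientations are given as [roll, pitch, yaw] about the fixed x, y, z axes, in that order (R = Rz(yaw) Ry(pitch) Rx(roll)).
In Python, from bench import read_state, read_camera, calibration, finish_job gives the robot as it stands.
- The arm moves only by the shell command python3 -m creep 'ROWS' [FORCE]. ROWS is JSON, a list of rows, each a list of 3 entries, a list of its own where there are three numbers: the closure, from 0 (fully open) to 1 (shut), then the shift along the tool's x, y, z in m, then the turn, a rotation vector about the tool's x, y, z in degrees. A call has 1 to 10 rows; each row shifts and turns the commanded pose from where the row before left it, along the tool's axes as they then stand; what a row does not reach is not made up. A row lasts 1/8 s, in which the tool goes at most 62.5 mm and 10.7 degrees, less where a joint would pass 70% of its speed; a pose out of reach is approached as far as the arm can. A call with a gripper value outside its range is refused whole. The fingers move at their own pace and stop on an object; FORCE is the grip in N (left out, the last holds). Time passes only in rows, so rows that do not move let the fingers close. It gives the time, the measured TCP pose, the force, the opening and the grip force at its end, in the units of the state.
- read_state(): the state, without advancing time (a new reading comes with each control period).
- read_camera(name): name is "side" or "top"; returns the picture (384x512x3 uint8, red, green, blue); there is no depth.
- calibration(name): a dict with "mtx" (3x3 intrinsics, pixels), "rvec" (rotation vector, rad) and "tvec" (3), from world to camera coordinates, as OpenCV has them. Camera axes: x right, y down, z forward; pixel columns grow to the right and rows downward; lengths in m; the calibration is good to about 2 mm. A picture is of the moment at which its call begins. calibration takes no time and is no camera call.
- finish_job(): hands the job in; it is judged then, once.
The state is a dict: "clock": time; "joints": joint angles; "dq": joint speeds; "effort": joint torques, N m; "ee_pos": TCP position; "eef_rot": TCP orientation; "force": force on the tool from outside, world axes, zero at the start; "ft_torque": the same for the moment, N m; "grip_width": finger opening in m; "grasp_force": force on a finger pad.
Only numpy, scipy, OpenCV 4.12 (cv2) and the standard library are available. Lean on these libraries where they do the work, as an engineer would, in place of code of your own. Each camera call takes 0.05 s, during which the arm holds its last target. There are 200 camera calls.

## Working session

There is one attempt and no reset: what is moved stays moved. The work goes in short steps, Python scripts to look and compute and a shell command to move; the robot and the scene stay as the last step left them, time stands still between calls to the robot, and variables do not carry over. Pictures are saved under pics/ and viewed, at most 10 in all, crops included, and the job is handed in when it is done.

```bash
ls; mkdir -p pics
python3 - <<'E'
from bench import *
import cv2
s=read_state();print(s)
for n in("side","top"):
    im=read_camera(n);cv2.imwrite(f"pics/{n}0.png",im[:,:,::-1])
    c=calibration(n);R=cv2.Rodrigues(c["rvec"])[0];print(n,c["mtx"],-R.T@c["tvec"],R)
E
```

```text
pics
{'clock': 0.0, 'joints': array([ 1.14853978,  0.41798091, -0.01031205,  1.61418612,  0.00473368,
        1.11069576, -0.05298042]), 'dq': array([-0.00094352,  0.00112784,  0.00060459,  0.00105176,  0.00011019,
        0.00038666,  0.00208161]), 'effort': array([-1.41348966e-03, -8.51275992e+01,  6.37415964e-01, -4.25993550e+01,
       -4.89575404e-02,  1.87038118e-02,  1.01507726e-04]), 'ee_pos': array([ 0.23209215, -0.57986486,  0.18351592]), 'eef_rot': array([-3.14035115e+00,  1.18939867e-04,  3.80807737e-01]), 'force': array([0.37364139, 0.46976059, 0.14388713]), 'ft_torque': array([-0.02711674, -0.02168224,  0.00167948]), 'grasp_force': 0.0, 'grip_width': 0.09383920341722733}
side [[492.75753809   0.         261.5309802 ]
 [  0.         492.75753809 192.17226649]
 [  0.           0.           1.        ]] [-0.35150461 -1.11585995  1.06773516] [[ 0.77672836 -0.62937117 -0.02418647]
 [-0.37335247 -0.42916045 -0.82245319]
 [ 0.50724845  0.64785279 -0.56831837]]
top [[472.31988257   0.         258.63175563]
 [  0.         472.31988257 193.93931128]
 [  0.           0.           1.        ]] [ 0.30485973 -0.05665618  1.748548  ] [[ 8.15425840e-04 -9.99988483e-01  4.72966791e-03]
 [-9.94611966e-01 -1.30132347e-03 -1.03659749e-01]
 [ 1.03664709e-01 -4.61965746e-03 -9.94601572e-01]]
```

View pics/top0.png

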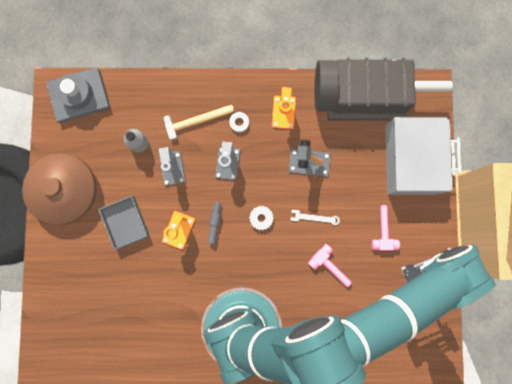

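View pics/side0.png

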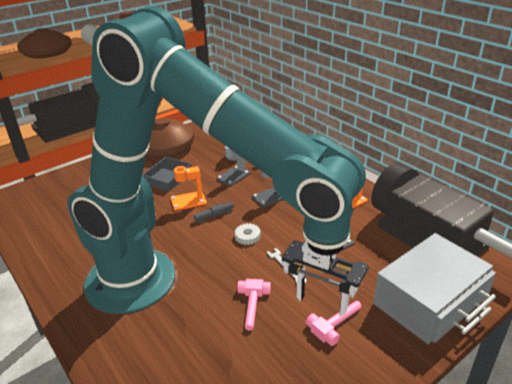

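The top view shows a mallet in the rest at about (308,160). There are grey ring holders at (170,165) and (228,158), orange look-alike holders at (285,105) and (178,230), and pink mallets at (328,265) and (385,230). In the side view the arm hides the work area. I'll enlarge the grey candidates.

Run:
```python
import cv2
im=cv2.imread("pics/top0.png")
cv2.imwrite("pics/crop1.png",cv2.resize(im[130:200,145:345],None,fx=4,fy=4,interpolation=cv2.INTER_CUBIC))
```

```text
(no output)
```

View pics/crop1.png

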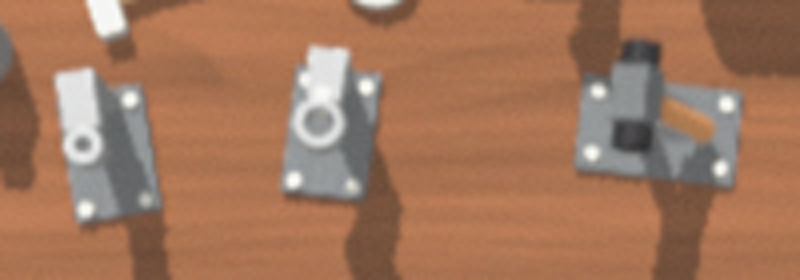

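Named candidates: the wide ring is the grey holder at about (225,160), with the larger outside and bore. The narrow one is the grey holder at (165.5,166). The mallet is the dark-headed, wooden-handled one at (304,154), leaning in the rest with its butt to the right (-y). The crop confirms all three. Next I'll compute positions.

```bash
cat > h.py <<'E'
import numpy as np, cv2
from bench import *
def cam(n):
    c=calibration(n);return c["mtx"],cv2.Rodrigues(c["rvec"])[0],np.array(c["tvec"]).ravel()
def plane(n,uv,z):
    K,R,t=cam(n);d=R.T@np.linalg.inv(K)@np.array([*uv,1.]);o=-R.T@t
    return o+d*(z-o[2])/d[2]
def proj(n,p):
    K,R,t=cam(n);q=K@(R@np.asarray(p,float)+t);return q[:2]/q[2]
def tri(uvs):
    A=[];b=[]
    for n,uv in uvs.items():
        K,R,t=cam(n);d=R.T@np.linalg.inv(K)@np.array([*uv,1.]);d/=np.linalg.norm(d);o=-R.T@t
        P=np.eye(3)-np.outer(d,d);A.append(P);b.append(P@o)
    return np.linalg.lstsq(np.vstack(A),np.hstack(b),rcond=None)[0]
def grab(n,f=None):
    im=read_camera(n)[:,:,::-1].copy()
    if f: cv2.imwrite("pics/"+f,im)
    return im
E
python3 - <<'E'
from h import *
im=cv2.imread("pics/top0.png")
g=cv2.cvtColor(im,cv2.COLOR_BGR2GRAY);hsv=cv2.cvtColor(im,cv2.COLOR_BGR2HSV)
# ring: radius-search by bore centroid (dark blob inside bright annulus)
def up(a,x0,y0,x1,y1):return cv2.resize(a[y0:y1,x0:x1],None,fx=8,fy=8,interpolation=cv2.INTER_CUBIC)
for nm,(x,y) in {"wide":(225,160),"narrow":(165,166)}.items():
    u=up(g,x-12,y-12,x+13,y+13);m=(u<165).astype(np.uint8)
    n,l,st,ce=cv2.connectedComponentsWithStats(m)
    for i in range(1,n):
        if 100<st[i,4]<4000: 
            c=(ce[i]+.5)/8-.5+[x-12,y-12];print(nm,st[i],c,plane("top",c,.145))
m=((hsv[...,1]<70)&(g<75)).astype(np.uint8)*255
sub=np.zeros_like(m);sub[132:175,290:318]=m[132:175,290:318]
for t in(45,60,75):
    k=((g<t)&(sub>0)).astype(np.uint8);n,l,st,ce=cv2.connectedComponentsWithStats(k);print(t,[(s.tolist(),c.round(1).tolist()) for s,c in zip(st[1:],ce[1:]) if s[4]>8])
# plate corners (crop px/4)
P=[(585,75),(740,92),(733,187),(577,170)]
W=[plane("top",(145+a/4,130+b/4),.01) for a,b in P];print(np.round(W,3), "centre",np.mean(W,0))
for nm,uv in{"face1":(641,50),"face2":(632,135),"hd":(636,93)}.items():print(nm,plane("top",(145+uv[0]/4,130+uv[1]/4),.155))
h=plane("top",(145+159,130+23.5),.155);print("side proj head",proj("side",h),"ring",proj("side",plane("top",(225,160),.145)))
E
```

```text
wide [  66   74   56   50 2139] [224.12660706 159.86310776] [0.58963113 0.05462631 0.145     ]
narrow [ 88  83  28  26 560] [165.22589286 165.55111607] [0.56952259 0.25652397 0.145     ]
45 []
60 [([303, 162, 5, 5, 11], [305.3, 164.6])]
75 [([300, 141, 4, 4, 11], [301.6, 142.5]), ([305, 141, 5, 5, 15], [307.1, 142.7]), ([299, 161, 9, 7, 51], [303.1, 164.0])]
[[ 0.656 -0.187  0.01 ]
 [ 0.64  -0.331  0.01 ]
 [ 0.551 -0.323  0.01 ]
 [ 0.566 -0.179  0.01 ]] centre [ 0.60335087 -0.254986    0.01      ]
face1 [ 0.64869573 -0.22394403  0.155     ]
face2 [ 0.57484895 -0.21555768  0.155     ]
hd [ 0.61124949 -0.21930863  0.155     ]
side proj head [325.14217259 194.28046621] ring [266.62684145 166.01132636]
```

```bash
cat >> h.py <<'E'
from scipy.spatial.transform import Rotation as Ro
def delta(pos,Rt):
    s=read_state();R0=Ro.from_euler('xyz',s["eef_rot"])
    d=R0.inv().apply(np.asarray(pos)-s["ee_pos"]);w=(R0.inv()*Rt).as_rotvec(degrees=True)
    print("shift mm",(d*1e3).round(1),"turn deg",w.round(2),"| final-axes shift",(Rt.inv().apply(np.asarray(pos)-s["ee_pos"])*1e3).round(1))
rx=np.array([-.107,-.994,0]);rx/=np.linalg.norm(rx);up=np.array([0,0,1.])
zm=-rx*np.sin(.55)+up*np.cos(.55);xm=rx*np.cos(.55)+up*np.sin(.55)
RG=Ro.from_matrix(np.c_[np.cross(xm,-zm),xm,-zm])
E
python3 -m creep '[[0,[0,0,-0.05],[0,0,0]],[0,[0,0,-0.05],[0,0,0]],[0,[0,0,-0.05],[0,0,0]],[0,[0,0,-0.03],[0,0,0]]]'
python3 - <<'E'
from h import *
delta(np.array([.611,-.219,.15])+.12*zm,RG)
E
```

```text
clock: 0.6
ee_pos: [0.2324, -0.5804, 0.3665]
eef_rot: [3.14, -0.0, 0.381]
force: [0.8, 0.1, -0.1]
grip_width: 0.0936
grasp_force: 0.0
shift mm [ 515.2 -250.4  113.8] turn deg [-30.78  -7.72  27.24] | final-axes shift [ 337.8 -454.  -144.4]
```

```bash
python3 -m creep '[[0,[0.0515,-0.025,0],[0,0,0]],[0,[0.0515,-0.025,0],[0,0,0]],[0,[0.0515,-0.025,0],[0,0,0]],[0,[0.0515,-0.025,0],[0,0,0]],[0,[0.0515,-0.025,0],[0,0,0]],[0,[0.0515,-0.025,0],[0,0,0]],[0,[0.0515,-0.025,0],[0,0,0]],[0,[0.0515,-0.025,0],[0,0,0]],[0,[0.0515,-0.025,0],[0,0,0]],[0,[0.0515,-0.025,0],[0,0,0]]]'
python3 -m creep '[[0,[0,0,0],[-6.16,-1.54,5.45]],[0,[0,0,0],[-6.16,-1.54,5.45]],[0,[0,0,0],[-6.16,-1.54,5.45]],[0,[0,0,0],[-6.16,-1.54,5.45]],[0,[0,0,0],[-6.16,-1.54,5.45]],[0,[0,0,0],[0,0,0]]]'
python3 - <<'E'
from h import *
delta(np.array([.611,-.219,.15])+.12*zm,RG)
s=grab("side","side1.png");t=grab("top","top1.png")
cv2.imwrite("pics/c2.png",np.hstack([cv2.resize(s[100:260,200:400],None,fx=2,fy=3),cv2.resize(t[110:210,200:330],(390,480))]))
E
```

```text
clock: 1.85
ee_pos: [0.6184, -0.1553, 0.3639]
eef_rot: [-3.141, 0.0, 0.38]
force: [-0.4, -0.7, -0.4]
grip_width: 0.0942
grasp_force: 0.0
clock: 2.6
ee_pos: [0.6178, -0.1544, 0.3624]
eef_rot: [2.593, 0.004, -0.104]
force: [0.2, 1.1, -1.0]
grip_width: 0.0939
grasp_force: 0.0
shift mm [  0.6 -55.5  95.1] turn deg [-0.08  0.07  0.28] | final-axes shift [  0.2 -55.7  95. ]
```

View pics/c2.png

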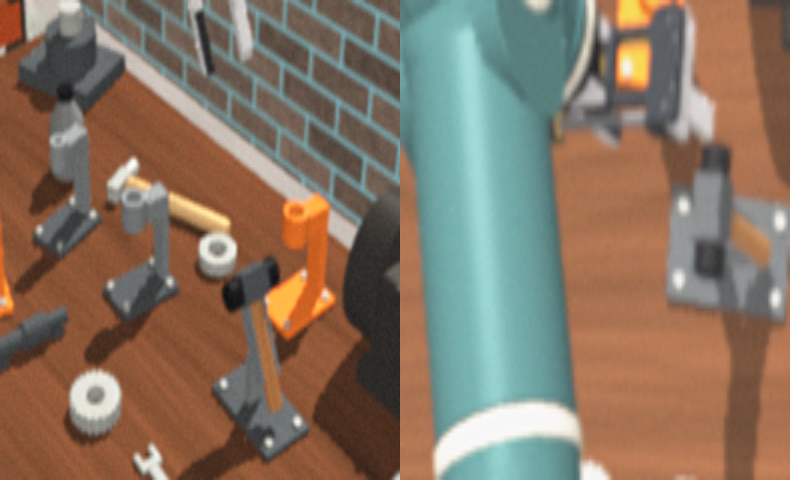

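The picture shows the mallet head in the side view at about (325,195), with its faces at (317.5,197) and (334,191). The wide ring's top is at about (267,165), and neither is occluded. Next I'll triangulate both.

Run:
```python
from h import *
s=cv2.imread("pics/side1.png");t=cv2.imread("pics/top0.png")
def blob(im,box,thr):
    x0,y0,x1,y1=box;g=cv2.cvtColor(im,cv2.COLOR_BGR2GRAY)[y0:y1,x0:x1];m=(g<thr).astype(np.uint8)
    m&=(im[y0:y1,x0:x1].max(2).astype(int)-im[y0:y1,x0:x1].min(2)<30).astype(np.uint8)
    n,l,st,ce=cv2.connectedComponentsWithStats(m);i=1+np.argmax(st[1:,4]);return ce[i]+[x0,y0],st[i]
for thr in(45,60,80):
    print(thr,blob(s,(305,180,343,207),thr), blob(t,(296,135,314,150),thr),blob(t,(296,156,311,172),thr))
f1=tri({"top":(145+641/4,130+50/4),"side":(334,190.7)});f2=tri({"top":(145+632/4,130+135/4),"side":(317.5,197.3)})
h=tri({"top":(145+636/4,130+93/4),"side":(325.5,194.5)})
print(f1,f2,(f1+f2)/2,h)
# ring outline in side, bright top
u=cv2.resize(s[150:182,250:292],None,fx=16,fy=16,interpolation=cv2.INTER_CUBIC);u2=cv2.resize(t[138:175,208:245],(512,512),interpolation=cv2.INTER_CUBIC)
for n,o in(("side",(.59,.0546,.145)),("top",(.59,.0546,.145))):
    c=[proj(n,np.array(o)+.022*np.array([np.cos(a),np.sin(a),0])) for a in np.linspace(0,6.28,40)]
    c=np.array(c)
    if n=="side": cv2.polylines(u,[((c-[250,150]+.5)*16).astype(int)],True,(0,0,255))
    else: cv2.polylines(u2,[((c-[208,138]+.5)*512/37).astype(int)],True,(0,0,255))
u=cv2.resize(u[:,:400],(400,512));cv2.imwrite("pics/c3.png",np.hstack([u,u2[:, :390]]))
```

```text
Traceback (most recent call last):
ValueError: attempt to get argmax of an empty sequence
```

Run:
```python
from h import *
s=cv2.imread("pics/side1.png");t=cv2.imread("pics/top0.png")
f1=tri({"top":(145+641/4,130+50/4),"side":(334,190.7)});f2=tri({"top":(145+632/4,130+135/4),"side":(317.5,197.3)})
h=tri({"top":(145+636/4,130+93/4),"side":(325.5,194.5)})
print(f1,f2,(f1+f2)/2,h)
def draw(im,n,x0,y0,w,k):
    u=cv2.resize(im[y0:y0+w,x0:x0+w],None,fx=k,fy=k,interpolation=cv2.INTER_CUBIC)
    for r in(.022,.0135):
        c=np.array([proj(n,np.array([.59,.0546,.145])+r*np.array([np.cos(a),np.sin(a),0])) for a in np.linspace(0,6.28,60)])
        cv2.polylines(u,[((c-[x0,y0]+.5)*k).astype(int)],True,(0,0,255))
    return u
cv2.imwrite("pics/c3.png",np.hstack([draw(s,"side",252,152,28,14),draw(t,"top",211,146,28,14)]))
```

```text
[ 0.64810149 -0.22343111  0.15434763] [ 0.5760497  -0.21655574  0.15710286] [ 0.61207559 -0.21999342  0.15572524] [ 0.61163421 -0.21954458  0.15365404]
```

View pics/c3.png

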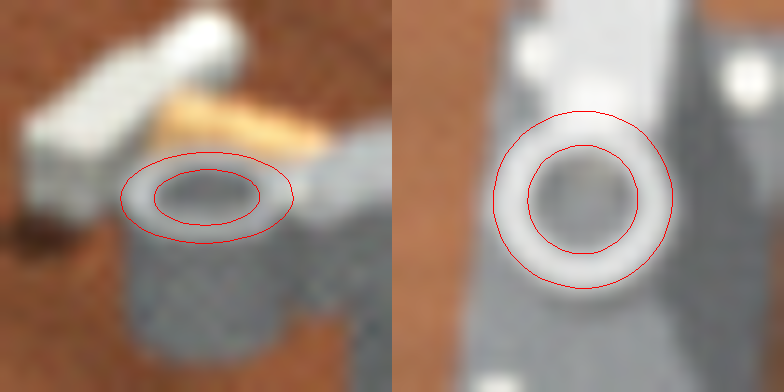

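```bash
python3 - <<'E'
from h import *
delta(np.array([.612,-.2197,.1545])-.011*zm,RG)
E
python3 -m creep '[[0,[0,-0.027,0],[0,0,0]],[0,[0,-0.0265,0],[0,0,0.3]],[0,[0,0,0],[0,0,0]]]'
python3 - <<'E'
from h import *
delta(np.array([.612,-.2197,.1545])-.011*zm,RG)
E
```

```text
shift mm [  1.5 -55.  222.7] turn deg [-0.17  0.03  0.12] | final-axes shift [  1.2 -55.7 222.5]
clock: 3.08
ee_pos: [0.6222, -0.1111, 0.3357]
eef_rot: [2.595, -0.001, -0.11]
force: [0.2, -0.5, 0.2]
grip_width: 0.0941
grasp_force: 0.0
shift mm [  1.7  -1.  222.5] turn deg [-0.17  0.06 -0.17] | final-axes shift [  1.5  -1.7 222.5]
```

```bash
python3 -m creep '[[0,[0.0015,-0.0015,0.045],[0,0,0]],[0,[0,0,0.045],[0,0,0]],[0,[0,0,0.04],[0,0,0]],[0,[0,0,0.03],[0,0,0]],[0,[0,0,0.02],[0,0,0]],[0,[0,0,0.015],[0,0,0]],[0,[0,0,0.01],[0,0,0]],[0,[0,0,0],[0,0,0]]]'
python3 - <<'E'
from h import *
delta(np.array([.612,-.2197,.1545])-.011*zm,RG)
s=grab("side","side2.png")
cv2.imwrite("pics/c4.png",cv2.resize(s[130:250,250:400],None,fx=5,fy=5,interpolation=cv2.INTER_CUBIC))
E
```

```text
clock: 4.08
ee_pos: [0.6124, -0.2167, 0.1604]
eef_rot: [2.593, -0.002, -0.112]
force: [0.6, 0.4, 0.2]
grip_width: 0.0941
grasp_force: 0.0
shift mm [-0.1 -0.5 17.7] turn deg [-0.08  0.05 -0.28] | final-axes shift [-0.1 -0.5 17.7]
```

View pics/c4.png

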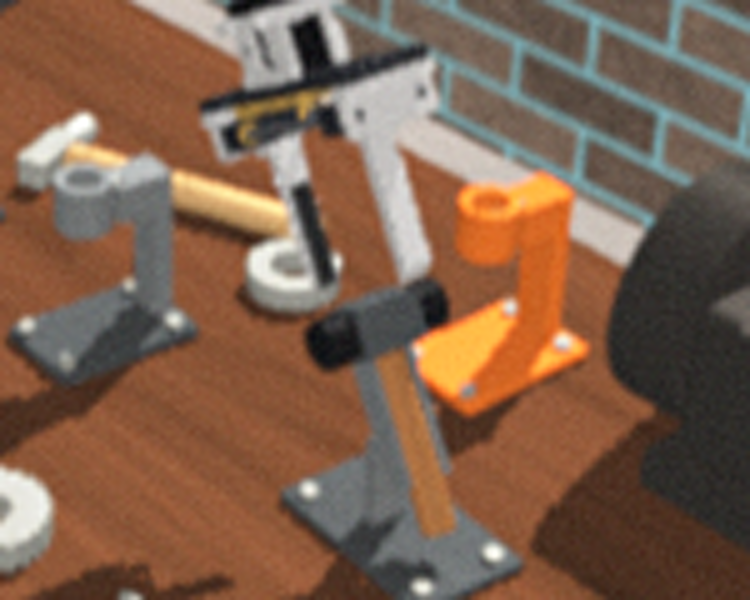

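The picture shows the fingertips at crop (325,285) and (415,278), i.e. pixels (315,187) and (333,186), with the head at (325,194). I'll check this against the projected tips before going deeper.

Run:
```python
from h import *
s=read_state();R=Ro.from_euler('xyz',s["eef_rot"]).as_matrix()
for k in(-.054,.054,0):print(k,proj("side",s["ee_pos"]+k*R[:,1]))
print("head",proj("side",[.612,-.2197,.1545]), "cheek up centre",proj("side",np.array([.612,-.2197,.1545])+.017*xm))
```

```text
-0.054 [315.94197087 192.57883192]
0.054 [334.78849962 191.6009176 ]
0 [325.07849975 192.10475297]
head [325.5801213  194.27255497] cheek up centre [328.59382108 194.12214002]
```

Run:
```python
from h import *
s=read_state();print(s["clock"],s["ee_pos"])
a=cv2.imread("pics/side1.png").astype(int);b=grab("side","side3.png").astype(int)
d=(abs(a-b).max(2)>40)
for x in range(300,345,3):
    ys=np.where(d[150:215,x])[0];print(x,ys[-3:]+150 if len(ys) else None,end=' ')
t=grab("top","top3.png");a=cv2.imread("pics/top0.png").astype(int);d=abs(t.astype(int)-a).max(2)>40
print();R=Ro.from_euler('xyz',s["eef_rot"]).as_matrix()
for k in(-.06,-.047,.047,.06):print(proj("top",s["ee_pos"]+k*R[:,1]),proj("side",s["ee_pos"]+k*R[:,1]))
print(proj("side",s["ee_pos"]+.014*zm))
cv2.imwrite("pics/c5.png",np.hstack([cv2.resize(b[165:215,300:350].astype(np.uint8),None,fx=8,fy=8,interpolation=cv2.INTER_NEAREST),cv2.resize(t[125:175,280:330],None,fx=8,fy=8,interpolation=cv2.INTER_NEAREST)]))
```

```text
4.125 [ 0.61273621 -0.21625897  0.16086608]
300 [154 156 157] 303 [160 161 162] 306 [167 168 169] 309 [174 175 176] 312 [180 181 185] 315 [185 186 187] 318 [154 155 156] 321 [156 157 158] 324 [166 167 168] 327 [176 177 178] 330 [184 185 186] 333 [183 184 185] 336 [152 181 182] 339 None 342 None 
[287.75660143 152.54972007] [314.96000082 192.62978467]
[291.06827642 152.53773495] [317.09577825 192.51896282]
[315.86121223 152.44800802] [333.4955535  191.66800637]
[319.41182433 152.43515817] [335.9051415  191.54297695]
[323.82185665 187.99295493]
```

View pics/c5.png

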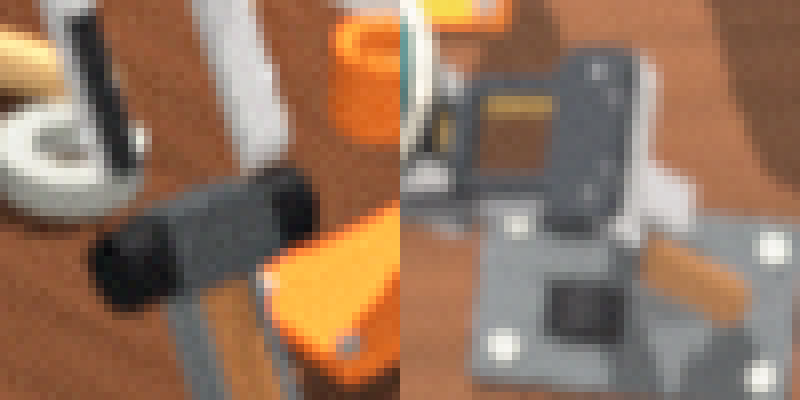

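Run:
```python
from h import *
s=read_state();R=Ro.from_euler('xyz',s["eef_rot"]).as_matrix()
p=tri({"side":(333,185.7),"top":(317,149.5)});e=s["ee_pos"]+.0595*R[:,1];print(p,e,p-e,R.T@(p-e),proj("side",p),proj("top",p))
for k in(.05,.1):print(proj("top",s["ee_pos"]+k*zm),proj("side",s["ee_pos"]+k*zm))
t=cv2.imread("pics/top3.png");sd=cv2.imread("pics/side3.png")
# gripper extents in top: changed pixels
a=cv2.imread("pics/top0.png").astype(int);d=abs(t.astype(int)-a).max(2)>40
for y in range(126,162,3):print(y,np.where(d[y,280:330])[0][[0,-1]]+280 if d[y,280:330].any() else None,end=' ')
```

```text
[ 0.61088007 -0.2548045   0.20705588] [ 0.60722488 -0.26645718  0.19216753] [0.0036552  0.01165268 0.01488835] [ 0.00238596 -0.00246964 -0.01894773] [334.20336999 185.44083317] [316.27773182 150.40489186]
[296.64917725 149.12169368] [320.57406498 177.25067865]
[289.72662897 145.64476419] [316.04003181 162.41466183]
126 [280 282] 129 [280 284] 132 [280 310] 135 [280 312] 138 [280 311] 141 [280 311] 144 [280 311] 147 [280 315] 150 [280 316] 153 [284 315] 156 None 159 None
```

The visible tips are about 14–19 mm short of the reported TCP. I'll close the fingers partway, still clear of the head, to see whether the tips extend.

```bash
python3 -m creep '[[0.45,[0,0,0],[0,0,0]],[0.45,[0,0,0],[0,0,0]],[0.45,[0,0,0],[0,0,0]],[0.45,[0,0,0],[0,0,0]]]' 40
python3 - <<'E'
from h import *
s=read_state();R=Ro.from_euler('xyz',s["eef_rot"]).as_matrix();w=s["grip_width"]/2
for k in(-w-.0125,-w,w,w+.0125):print(proj("side",s["ee_pos"]+k*R[:,1]).round(1),proj("side",s["ee_pos"]+k*R[:,1]+.019*zm).round(1))
b=grab("side","side4.png")
cv2.imwrite("pics/c6.png",cv2.resize(b[160:210,295:355],None,fx=12,fy=12,interpolation=cv2.INTER_NEAREST))
E
```

```text
clock: 4.72
ee_pos: [0.6125, -0.2165, 0.1605]
eef_rot: [2.593, -0.002, -0.112]
force: [-0.2, -0.3, -0.2]
grip_width: 0.0575
grasp_force: 0.0
[318.  192.6] [316.4 187.2]
[320.1 192.5] [318.5 187. ]
[330.2 192. ] [328.4 186.3]
[332.4 191.9] [330.7 186.2]
```

View pics/c6.png

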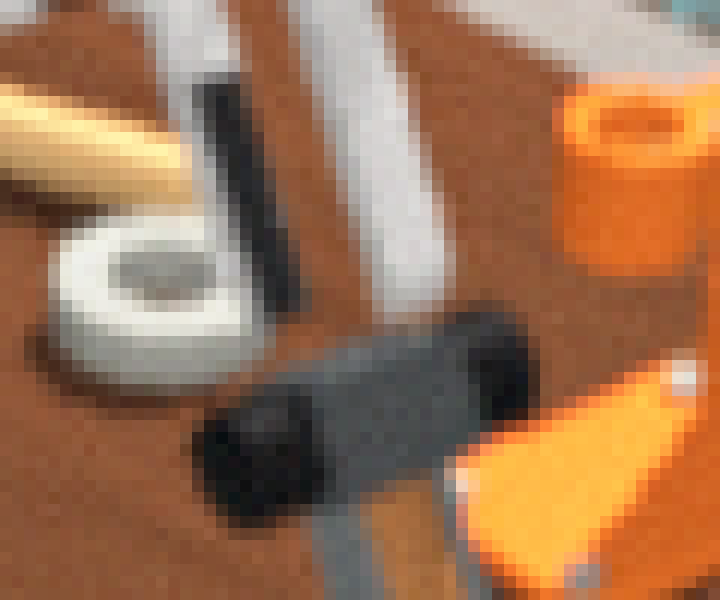

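Run:
```python
from h import *
R=Ro.from_euler('xyz',[-3.1404,0,.3808]).as_matrix();p=np.array([.2321,-.5799,.1835])
for dz in(0,.019):
  for k in(-.0595,-.047,.047,.0595):print(dz,k,proj("side",p+k*R[:,1]+[0,0,dz]).round(1))
a=cv2.imread("pics/side0.png");b=cv2.imread("pics/side1.png")
d=abs(a.astype(int)-b).max(2)>40
for x in list(range(290,308,2))+list(range(334,360,2)):
    c=np.where(d[270:335,x])[0];print(x,c[-2:]+270 if len(c) else None,end=' ')
cv2.imwrite("pics/c7.png",cv2.resize(a[250:340,280:370],None,fx=6,fy=6,interpolation=cv2.INTER_NEAREST))
```

```text
0 -0.0595 [297.5 303.3]
0 -0.047 [302.3 305.1]
0 0.047 [339.6 319.7]
0 0.0595 [344.7 321.7]
0.019 -0.0595 [297.6 297.7]
0.019 -0.047 [302.5 299.5]
0.019 0.047 [340.1 314.1]
0.019 0.0595 [345.3 316.1]
290 [272 273] 292 [273 274] 294 [273 274] 296 [295 296] 298 [298 299] 300 [300 301] 302 [298 299] 304 [294 295] 306 [272 273] 334 [283 284] 336 [284 285] 338 [284 285] 340 [314 315] 342 [314 315] 344 [312 313] 346 [309 310] 348 [302 303] 350 [295 296] 352 [296 297] 354 [294 295] 356 [290 291] 358 [285 286]
```

View pics/c7.png

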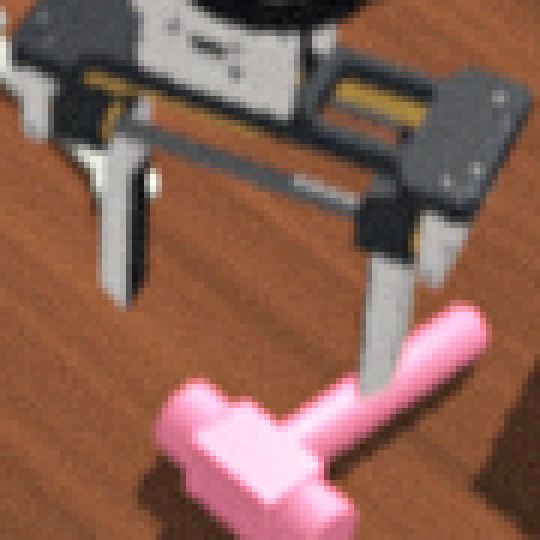

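Both orientations agree: the real fingertips sit about 19 mm behind the reported TCP along tool z (seen at (300,300) and (342,315) in the first side view). I'll allow for that, reopen and advance about 36 mm.

```bash
python3 -m creep '[[0,[0,0,0],[0,0,0]],[0,[0,0,0],[0,0,0]],[0,[0,0,0],[0,0,0]],[0,[0,0,0.006],[0,0,0]],[0,[0,0,0.006],[0,0,0]],[0,[0,0,0.006],[0,0,0]],[0,[0,0,0.006],[0,0,0]],[0,[0,0,0.006],[0,0,0]],[0,[0,0,0.005],[0,0,0]],[0,[0,0,0],[0,0,0]]]'
python3 - <<'E'
from h import *
b=grab("side","side5.png")
cv2.imwrite("pics/c8.png",cv2.resize(b[160:210,295:355],None,fx=12,fy=12,interpolation=cv2.INTER_NEAREST))
E
```

```text
clock: 6.02
ee_pos: [0.6103, -0.2349, 0.1303]
eef_rot: [2.593, -0.002, -0.112]
force: [-0.5, 0.0, -0.2]
grip_width: 0.094
grasp_force: 0.0
```

View pics/c8.png

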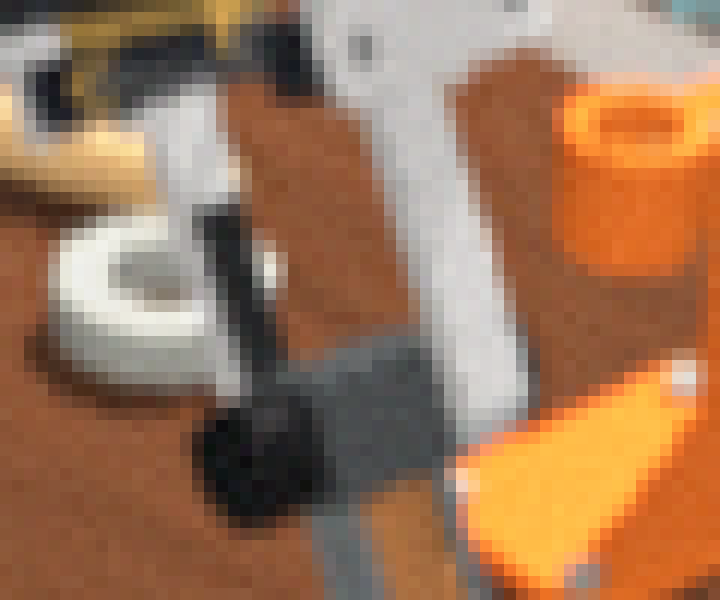

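The picture shows the fingers straddling the head, with the upper tip at about (336,196), just above the underside of the head. Now I'll close.

```bash
python3 -m creep '[[1,[0,0,0],[0,0,0]],[1,[0,0,0],[0,0,0]],[1,[0,0,0],[0,0,0]],[1,[0,0,0],[0,0,0]],[1,[0,0,0],[0,0,0]],[1,[0,0,0],[0,0,0]],[1,[0,0,0],[0,0,0]],[1,[0,0,0],[0,0,0]]]' 60
python3 - <<'E'
from bench import *
print(read_state())
E
```

```text
clock: 7.08
ee_pos: [0.6108, -0.2337, 0.1305]
eef_rot: [2.594, -0.002, -0.111]
force: [0.3, 5.5, 0.5]
grip_width: 0.0335
grasp_force: 59.8
{'clock': 7.075, 'joints': array([ 0.14611727,  0.54684472, -0.15664531,  1.67841184,  0.71533441,
        1.10452276, -2.06460107]), 'dq': array([-0.00162419, -0.00205013, -0.00065356, -0.00192151, -0.00106147,
        0.00087318,  0.00104021]), 'effort': array([ 3.51917937e+00, -9.20036173e+01,  1.86114192e+00, -3.74427867e+01,
        3.09504278e+00,  1.73645876e+00, -2.47711345e-02]), 'ee_pos': array([ 0.61077702, -0.23372015,  0.13051792]), 'eef_rot': array([ 2.59398380e+00, -2.35487144e-03, -1.10863215e-01]), 'force': array([0.31282401, 5.51804327, 0.54213181]), 'ft_torque': array([ 1.72497846, -0.10077804,  0.04292346]), 'grasp_force': 59.793334007263184, 'grip_width': 0.03351527097892465}
```

```bash
python3 -m creep '[[1,[0,0,-0.01],[0,0,0]],[1,[0,0,-0.02],[0,0,0]],[1,[0,0,-0.03],[0,0,0]],[1,[0,0,-0.035],[0,0,0]],[1,[0,0,-0.04],[0,0,0]],[1,[0,0,-0.04],[0,0,0]],[1,[0,0,-0.035],[0,0,0]],[1,[0,0,0],[0,0,0]]]'
python3 -m creep '[[1,[0,0,0],[5.2,0,0]],[1,[0,0,0],[5.2,0,0]],[1,[0,0,0],[5.2,0,0]],[1,[0,0,0],[5.2,0,0]],[1,[0,0,0],[5.2,0,0]],[1,[0,0,0],[5.35,0,0]],[1,[0,0,0],[0,0,0]]]'
python3 - <<'E'
from h import *
delta([.5893,.0544,.33],Ro.from_euler('xyz',[np.pi,0,read_state()["eef_rot"][2]]))
E
```

```text
clock: 8.07
ee_pos: [0.6233, -0.1236, 0.3126]
eef_rot: [2.594, -0.006, -0.109]
force: [0.5, -1.3, -3.6]
grip_width: 0.0335
grasp_force: 59.7
clock: 8.95
ee_pos: [0.6213, -0.1288, 0.309]
eef_rot: [3.139, -0.001, -0.116]
force: [0.1, -0.1, -3.9]
grip_width: 0.0335
grasp_force: 59.7
shift mm [ -53.1 -178.2  -21.5] turn deg [ 0.15 -0.04 -0.  ] | final-axes shift [ -53.1 -178.2  -21. ]
```

```bash
python3 -m creep '[[1,[-0.006,-0.02,-0.001],[0.15,0,0]],[1,[-0.012,-0.04,0],[0,0,0]],[1,[-0.013,-0.045,0],[0,0,0]],[1,[-0.012,-0.04,0],[0,0,0]],[1,[-0.007,-0.023,0],[0,0,0]],[1,[-0.003,-0.010,0],[0,0,0]],[1,[0,0,0],[0,0,0]]]'
python3 - <<'E'
from h import *
delta([.5893,.0544,.31],Ro.from_euler('xyz',[np.pi,0,read_state()["eef_rot"][2]]))
b=grab("side","side6.png");t=grab("top","top6.png")
s=read_state();p=s["ee_pos"];print(p)
H=p+[0,0,.030]
for k in(0,-.018,-.05,-.08,-.11,-.143):print(k,proj("side",H+[0,0,k]).round(1))
hsv=cv2.cvtColor(b,cv2.COLOR_BGR2HSV)
a=cv2.imread("pics/side1.png");d=abs(a.astype(int)-b).max(2)
for y in range(118,172,3):
    u=np.where(d[y,245:290]>25)[0]+245
    print(y,u.min() if len(u) else None,u.max() if len(u) else None,len(u),hsv[y,267].tolist(),end=' ; ')
E
```

```text
clock: 9.82
ee_pos: [0.5892, 0.0578, 0.3108]
eef_rot: [-3.141, -0.002, -0.11]
force: [-0.8, -2.1, -2.6]
grip_width: 0.0335
grasp_force: 59.7
shift mm [0.5 3.4 0.8] turn deg [-0.02 -0.13  0.  ] | final-axes shift [0.5 3.4 0.8]
[0.5895664  0.0561354  0.31069844]
0 [264.8 115.6]
-0.018 [264.9 120.5]
-0.05 [265.1 129. ]
-0.08 [265.3 136.8]
-0.11 [265.4 144.4]
-0.143 [265.6 152.7]
118 250 275 23 [15, 6, 177] ; 121 251 272 21 [0, 4, 71] ; 124 253 268 7 [13, 152, 136] ; 127 None None 0 [13, 153, 140] ; 130 None None 0 [13, 156, 136] ; 133 264 264 1 [13, 154, 139] ; 136 263 265 3 [14, 158, 136] ; 139 264 266 3 [13, 154, 136] ; 142 263 265 3 [13, 156, 137] ; 145 263 263 1 [12, 148, 141] ; 148 263 265 3 [13, 159, 136] ; 151 None None 0 [12, 163, 133] ; 154 264 267 4 [19, 32, 214] ; 157 None None 0 [27, 14, 159] ; 160 None None 0 [19, 113, 244] ; 163 None None 0 [30, 5, 167] ; 166 None None 0 [120, 8, 127] ; 169 None None 0 [75, 4, 129] ;
```

Run:
```python
from h import *
a=cv2.imread("pics/side1.png").astype(float);b=cv2.imread("pics/side6.png").astype(float)
d=b-a
for r in((126,133),(133,140),(140,147),(147,151)):
    m=d[r[0]:r[1],255:278].mean(0);print(r,np.abs(m).max(1).round(0).astype(int))
m=np.abs(d[145:162,262:270].mean(1)).max(1);print("rows145+",m.round(0))
b2=cv2.imread("pics/top6.png").astype(int);a2=cv2.imread("pics/top0.png").astype(int)
g=b2[140:175,205:245].max(2);print(proj("top",[.5896,.0561,.36]),proj("top",[.5896,.0561,.2]));print("head side dark rows",[(y,np.where(b[y,235:295].max(1)<45)[0][[0,-1]]+235 if (b[y,235:295].max(1)<45).any() else None) for y in range(104,128,2)])
for y in range(140,175,3):print(y,b2[y,205:245:3].max(1).tolist())
```

```text
(126, 133) [ 4  2  3  0  2  1  5 11 17 19 18  9  5  7  1  1  1  1  1  2  3  2  1]
(133, 140) [ 1  4  2  2  0  2  2 13 28 30 25 17 10  6  2  2  1  1  3  2  2  1  2]
(140, 147) [ 3  1  1  3  2  2  1 13 28 29 22 15  7  5  2  0  1  1  2  2  1  1  1]
(147, 151) [ 2  4  2  2  5  0  2 16 26 36 28 17  9  3  2  2  4  2  2  2  2  2  2]
rows145+ [13. 14. 14. 17. 17. 15. 10. 26. 50. 31.  2.  1.  2.  3.  2.  1.  0.]
[218.74050374 147.23944785] [222.55822956 156.96763913]
head side dark rows [(104, array([261, 263])), (106, array([261, 263])), (108, array([261, 263])), (110, None), (112, array([274, 277])), (114, array([257, 278])), (116, array([252, 277])), (118, array([251, 260])), (120, array([252, 260])), (122, array([253, 260])), (124, array([254, 256])), (126, None)]
140 [184, 203, 219, 210, 188, 174, 169, 159, 154, 149, 147, 118, 111, 111]
143 [179, 197, 218, 215, 191, 173, 170, 159, 145, 137, 135, 112, 110, 108]
146 [176, 191, 215, 216, 196, 176, 170, 160, 153, 138, 120, 111, 109, 107]
149 [179, 188, 211, 217, 203, 178, 172, 162, 158, 148, 124, 105, 111, 112]
152 [176, 183, 207, 218, 204, 182, 171, 162, 158, 152, 136, 112, 118, 108]
155 [175, 181, 200, 216, 210, 187, 172, 169, 163, 151, 137, 120, 129, 127]
158 [173, 177, 195, 215, 214, 191, 174, 169, 161, 155, 143, 124, 153, 172]
161 [172, 179, 191, 212, 215, 197, 178, 169, 163, 158, 147, 129, 116, 174]
164 [169, 174, 186, 208, 217, 202, 182, 172, 162, 157, 148, 135, 108, 168]
167 [170, 175, 180, 201, 215, 207, 182, 174, 167, 162, 153, 135, 115, 170]
170 [167, 175, 181, 199, 216, 208, 187, 175, 168, 163, 151, 141, 123, 145]
173 [167, 174, 177, 192, 214, 211, 194, 175, 168, 162, 156, 144, 127, 119]
```

```bash
python3 -m creep '[[1,[0,0,0],[0,0,0]],[1,[0,0,0],[0,0,0]],[1,[0,0,0],[0,0,0]]]'
python3 - <<'E'
from h import *
for i in range(2):
  delta([.589,.0544,.31],Ro.from_euler('xyz',[np.pi,0,read_state()["eef_rot"][2]]));grab("side")
E
```

```text
clock: 10.3
ee_pos: [0.5895, 0.0567, 0.3108]
eef_rot: [-3.141, -0.002, -0.112]
force: [0.4, 0.8, -3.2]
grip_width: 0.0334
grasp_force: 59.7
shift mm [-0.3  2.3  0.8] turn deg [-0.06 -0.12  0.  ] | final-axes shift [-0.3  2.3  0.8]
shift mm [-0.2  2.5  0.8] turn deg [-0.06 -0.12  0.  ] | final-axes shift [-0.2  2.5  0.8]
```

```bash
python3 -m creep '[[1,[-0.0002,0.0024,0],[0,0,0]],[1,[0,0,0.015],[0,0,0]],[1,[0,0,0.015],[0,0,0]],[1,[0,0,0.012],[0,0,0]],[1,[0,0,0],[0,0,0]],[1,[0,0,0],[0,0,0]]]'
python3 - <<'E'
from h import *
delta([.589,.0544,.31],Ro.from_euler('xyz',[np.pi,0,read_state()["eef_rot"][2]]))
print(read_state()["ft_torque"])
E
for i in 1; do python3 -m creep '[[1,[0,0,0.004],[0,0,0]],[1,[0,0,0.004],[0,0,0]],[1,[0,0,0],[0,0,0]]]'; done
python3 -m creep '[[1,[0,0,0.003],[0,0,0]],[1,[0,0,0.003],[0,0,0]],[1,[0,0,0],[0,0,0]]]'
```

```text
clock: 11.15
ee_pos: [0.5893, 0.0548, 0.2692]
eef_rot: [-3.14, -0.003, -0.112]
force: [-0.5, -0.7, -3.0]
grip_width: 0.0335
grasp_force: 59.7
shift mm [ -0.2   0.4 -40.8] turn deg [-0.07 -0.15  0.  ] | final-axes shift [ -0.3   0.4 -40.8]
[0.05427027 0.06974326 0.00285715]
clock: 11.52
ee_pos: [0.589, 0.0547, 0.2605]
eef_rot: [-3.141, -0.002, -0.112]
force: [0.5, -0.1, -3.6]
grip_width: 0.0334
grasp_force: 59.7
clock: 11.9
ee_pos: [0.589, 0.0547, 0.2546]
eef_rot: [-3.141, -0.002, -0.112]
force: [0.5, -0.2, -2.8]
grip_width: 0.0335
grasp_force: 59.7
```

```bash
python3 -m creep '[[1,[0,0,0.003],[0,0,0]],[1,[0,0,0.002],[0,0,0]],[1,[0,0,0],[0,0,0]]]'
python3 -m creep '[[1,[0,0,0.003],[0,0,0]],[1,[0,0,0.002],[0,0,0]],[1,[0,0,0],[0,0,0]]]'
```

```text
clock: 12.28
ee_pos: [0.5891, 0.0547, 0.2497]
eef_rot: [-3.141, -0.002, -0.112]
force: [-0.5, 0.1, -3.0]
grip_width: 0.0335
grasp_force: 59.7
clock: 12.65
ee_pos: [0.5891, 0.0547, 0.2447]
eef_rot: [-3.141, -0.002, -0.112]
force: [0.3, -0.1, -1.9]
grip_width: 0.0334
grasp_force: 59.7
```

```bash
python3 -m creep '[[1,[0,0,0.003],[0,0,0]],[1,[0,0,0.003],[0,0,0]],[1,[0,0,0],[0,0,0]]]'
python3 -m creep '[[1,[0,0,0.004],[0,0,0]],[1,[0,0,0.004],[0,0,0]],[1,[0,0,0],[0,0,0]]]'
```

```text
clock: 13.02
ee_pos: [0.589, 0.0546, 0.2385]
eef_rot: [-3.141, -0.002, -0.112]
force: [0.5, -1.5, -4.9]
grip_width: 0.0337
grasp_force: 59.7
clock: 13.4
ee_pos: [0.5889, 0.0547, 0.2302]
eef_rot: [-3.141, -0.001, -0.112]
force: [0.3, -1.2, -6.9]
grip_width: 0.0334
grasp_force: 59.7
```

```bash
python3 -m creep '[[1,[0,0,0.005],[0,0,0]],[1,[0,0,0.005],[0,0,0]],[1,[0,0,0],[0,0,0]],[1,[0,0,0],[0,0,0]]]'
python3 -m creep '[[1,[0,0,0.007],[0,0,0]],[1,[0,0,0.007],[0,0,0]],[1,[0,0,0],[0,0,0]],[1,[0,0,0],[0,0,0]]]'
python3 - <<'E'
from h import *
s=read_state();print(s["ft_torque"],s["force"],s["ee_pos"])
b=grab("side","side7.png").astype(float);a=cv2.imread("pics/side1.png").astype(float);d=b-a
H=s["ee_pos"]+[0,0,.03]
for k in(0,-.018,-.143):print(k,proj("side",H+[0,0,k]).round(1))
print("ring bottom",proj("side",[.589,.0544,.105]))
for r in((150,154),(154,158),(158,162),(162,166),(166,170),(170,174),(174,178),(178,182),(182,186)):
    print(r,np.abs(d[r[0]:r[1],255:280].mean(0)).max(1).round(0).astype(int))
E
```

```text
clock: 13.9
ee_pos: [0.5889, 0.0547, 0.2204]
eef_rot: [-3.141, -0.001, -0.112]
force: [-0.8, -1.4, -7.3]
grip_width: 0.0335
grasp_force: 59.7
clock: 14.4
ee_pos: [0.589, 0.0547, 0.2065]
eef_rot: [-3.141, -0.001, -0.112]
force: [-1.8, -2.2, -7.3]
grip_width: 0.0336
grasp_force: 59.7
[-0.39172424  0.44353007  0.00603068] [-1.82643371 -2.18347024 -7.25239874] [0.58900037 0.05471134 0.20647029]
0 [265.5 143.2]
-0.018 [265.6 147.7]
-0.143 [266.3 177.8]
ring bottom [266.30656597 175.15201033]
(150, 154) [66 67 66 54 44 31 32 41 39 37 38 56 52 24  3  6  1  1  2  2  3  1  2  1
  1]
(154, 158) [  1   3   4   5   4   3   6   9 109 169 168 160 140 112  48   6   4   5
   2   2   6   0   2   1   4]
(158, 162) [ 3  2  1  2  3  4  3  3 60 93 91 90 79 76 50  6  3  2  1  3  1  4  2  0
  2]
(162, 166) [ 3  2  3  2  2  2  5 12 66 81 71 76 83 83 50  4  5  5  2  7  4  2  4  4
  4]
(166, 170) [ 5  4  2  0  1  4 11 32 42 41 47 47 41 22  9  5  2  1  5  6  2  1  3  5
  2]
(170, 174) [2 5 2 1 1 4 2 1 2 2 2 2 4 3 2 2 3 2 4 1 1 2 3 1 1]
(174, 178) [3 2 1 2 2 5 4 1 1 7 6 2 2 1 2 4 3 4 2 1 1 2 1 1 2]
(178, 182) [ 5  3  2  2  5  2  3  1  7 16 18 11  9  4  1  1  2  4  0  3  6  1  2  1
  2]
(182, 186) [3 3 3 3 2 1 1 1 3 4 3 2 2 2 2 3 2 2 4 0 2 4 0 2 2]
```

```bash
python3 -m creep '[[1,[0,0,0.01],[0,0,0]],[1,[0,0,0.01],[0,0,0]],[1,[0,0,0.01],[0,0,0]],[1,[0,0,0.01],[0,0,0]],[1,[0,0,0.01],[0,0,0]],[1,[0,0,0.008],[0,0,0]],[1,[0,0,0],[0,0,0]],[1,[0,0,0],[0,0,0]]]'
python3 -m creep '[[1,[0,0,0.003],[0,0,0]],[1,[0,0,0.003],[0,0,0]],[1,[0,0,0],[0,0,0]]]'
```

```text
clock: 15.45
ee_pos: [0.5892, 0.0548, 0.1487]
eef_rot: [-3.141, -0.002, -0.112]
force: [-2.0, 0.2, -6.1]
grip_width: 0.0337
grasp_force: 59.7
clock: 15.82
ee_pos: [0.5892, 0.0549, 0.1426]
eef_rot: [-3.14, -0.002, -0.112]
force: [-2.3, 0.3, -4.5]
grip_width: 0.0339
grasp_force: 59.7
```

```bash
python3 -m creep '[[1,[0,0,0.002],[0,0,0]],[1,[0,0,0.002],[0,0,0]],[1,[0,0,0],[0,0,0]]]'
python3 -m creep '[[1,[0,0,0.002],[0,0,0]],[1,[0,0,0.001],[0,0,0]],[1,[0,0,0],[0,0,0]]]'
```

```text
clock: 16.2
ee_pos: [0.5893, 0.0548, 0.1386]
eef_rot: [-3.14, -0.002, -0.112]
force: [-2.2, 0.4, -5.7]
grip_width: 0.0335
grasp_force: 59.7
clock: 16.58
ee_pos: [0.5895, 0.0548, 0.1361]
eef_rot: [-3.14, -0.002, -0.112]
force: [-4.7, -0.1, 2.2]
grip_width: 0.0339
grasp_force: 59.7
```

```bash
python3 -m creep '[[1,[0,0,0.0015],[0,0,0]],[1,[0,0,0],[0,0,0]]]'
```

```text
clock: 16.82
ee_pos: [0.5899, 0.055, 0.1358]
eef_rot: [-3.14, -0.004, -0.112]
force: [-10.1, -0.1, 18.4]
grip_width: 0.0336
grasp_force: 59.9
```

```bash
python3 -m creep '[[1,[0,0,0.0007],[0,0,0]],[1,[0,0,0],[0,0,0]],[1,[0,0,0],[0,0,0]]]'
python3 -m creep '[[0.3,[0,0,-0.0005],[0,0,0]],[0,[0,0,0],[0,0,0]],[0,[0,0,0],[0,0,0]],[0,[0,0,0],[0,0,0]],[0,[0,0,0],[0,0,0]],[0,[0,0,0],[0,0,0]],[0,[0,0,0],[0,0,0]]]'
```

```text
clock: 17.2
ee_pos: [0.59, 0.055, 0.1357]
eef_rot: [-3.141, -0.004, -0.112]
force: [-13.6, 0.1, 28.3]
grip_width: 0.0335
grasp_force: 59.9
clock: 18.08
ee_pos: [0.5894, 0.0548, 0.1342]
eef_rot: [-3.14, -0.002, -0.112]
force: [-0.4, 0.0, -0.8]
grip_width: 0.0934
grasp_force: 0.0
```

Released. Now I'll back off and check the seat numerically.

```bash
python3 -m creep '[[0,[0,0,-0.02],[0,0,0]],[0,[0,0,-0.03],[0,0,0]],[0,[0,0,-0.04],[0,0,0]],[0,[0,0,-0.05],[0,0,0]],[0,[0,0,-0.05],[0,0,0]],[0,[0,0,0],[0,0,0]],[0,[0,0,0],[0,0,0]]]'
python3 - <<'E'
from h import *
b=grab("side","side8.png").astype(float);a=cv2.imread("pics/side1.png").astype(float);d=np.abs(b-a).max(2)
o=np.array([.5893,.0546,.145])
for k in(0,.018,.036,-.04,-.125):print(k,proj("side",o+[0,0,k]).round(1))
yd=np.array([.994,-.11,0])
print("ends",proj("side",o+.047*yd+[0,0,.018]),proj("side",o-.047*yd+[0,0,.018]))
for y in range(146,210,2):
    u=np.where(d[y,235:300]>30)[0]+235;print(y,(u.min(),u.max(),len(u)) if len(u) else None,end=' ')
dark=(b[140:180,240:295].max(2)<60);ys,xs=np.where(dark);print();print("dark",xs.min()+240,xs.max()+240,ys.min()+140,ys.max()+140,xs.mean()+240,ys.mean()+140)
E
```

```text
clock: 18.95
ee_pos: [0.5888, 0.0546, 0.3236]
eef_rot: [-3.141, -0.002, -0.112]
force: [-0.2, -0.3, -0.8]
grip_width: 0.0936
grasp_force: 0.0
0 [266.1 165.7]
0.018 [266.  161.3]
0.036 [265.9 157. ]
-0.04 [266.3 175.1]
-0.125 [266.8 194.4]
ends [276.98692513 157.46050482] [254.81698513 165.31921884]
146 None 148 None 150 None 152 None 154 (np.int64(263), np.int64(277), 14) 156 (np.int64(259), np.int64(279), 21) 158 (np.int64(256), np.int64(279), 24) 160 (np.int64(253), np.int64(279), 27) 162 (np.int64(253), np.int64(278), 26) 164 (np.int64(253), np.int64(274), 22) 166 (np.int64(253), np.int64(276), 24) 168 (np.int64(255), np.int64(270), 16) 170 None 172 None 174 None 176 None 178 None 180 (np.int64(264), np.int64(266), 3) 182 (np.int64(265), np.int64(266), 2) 184 (np.int64(265), np.int64(266), 2) 186 (np.int64(266), np.int64(266), 1) 188 None 190 (np.int64(264), np.int64(269), 6) 192 (np.int64(264), np.int64(269), 6) 194 (np.int64(264), np.int64(269), 6) 196 (np.int64(265), np.int64(267), 3) 198 (np.int64(262), np.int64(268), 7) 200 (np.int64(260), np.int64(266), 7) 202 (np.int64(260), np.int64(261), 2) 204 None 206 (np.int64(256), np.int64(259), 4) 208 (np.int64(254), np.int64(257), 4) 
dark 253 279 154 169 263.73394495412845 162.3577981651376
```

```bash
python3 -c "
from bench import finish_job
print(finish_job())"
```

```text
the job is handed in; nothing more can be done
None
```

The mallet is down in the wide ring, released with the gripper clear; the push met a firm stop at about 28 N and the side view matches a seated head to about a pixel (3 mm). No other item was handled, and the job is handed in with no verdict returned.

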